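# Set the suction level and start the unit

## Task

Ready the suction unit for cleaning: with a fingertip push its black rotary selector click by click clockwise to the level with the green dot (the fifth click from off), without going past it, pinching the handle or pressing start early. When it rests on the green dot, press the yellow start button all the way down with a fingertip and let it come back up. Leave the things standing on and around the unit where they are, and finish clear of everything.

Things in the scene. Friction and masses are not known exactly. Their poses are not given: they have to be found in the camera images.
- unit: Suction unit, fixed: cream box 220 x 420 mm with teal foot, flat top 100 mm above the table. Origin: centre of its underside; x to the far side, y left along its length, z up. On its top: the selector (x 0, y -100 mm), the start button (x -35, y +40 mm) and a clear jar (x +30, y +150 mm, 86 mm across, 78 mm above the top).
- selector (a joint): Angle of the black selector, rad, 0 to 3.665; vertical axis, grows clockwise from above. Eight detents 30 degrees (0.5236 rad) apart: 0 = off, green dot = 5th click = 2.618. It rests at each detent and snaps over half-way to the next; turning takes about 0.1 N m. The handle points 105 degrees minus this angle, counter-clockwise from the unit's x. Starts at off to the 3rd click.
- selector_axis (a point): Point on the selector's axis, 25 mm above the unit's top. Hub 42 mm across, 39 mm high; one pointer handle 13 mm wide reaches 61 mm from the axis, from 13 to 37 mm above the top, white line on it. Marks on the silver plate 69.5 mm from the axis: round black dot = off, 20 mm green dot = wanted level, black bars = the others.
- selector_push (a point): Point in the middle of the pointer handle, 46 mm from the axis, 25 mm above the unit's top; moves with the selector. Its x axis points outward along the handle. A fingertip beside the handle pushes it sideways here with 1 to 3 N. The flanks: selector_c2 on its counter-clockwise side (push this to raise the level), selector_c3 on the other.
- start (a joint): Travel of the yellow start button, m: 0 up, 0.006 fully down. A spring returns it; about 5 N presses it fully.
- start_top (a point): Centre of the top of the yellow start button (32 mm across), 22 mm above the unit's top when up; its grey collar is 48 mm across and reaches 12 mm above the unit's top. Press straight down.
- vial: small amber glass jar with blue cap, 28 mm across and 50 mm tall, standing loose on the unit's top behind the button. Leave alone (origin: centre of its underside).
- stopper: stepped cork stopper, 34 mm across and 32 mm tall, standing loose on the unit's top behind the button. Leave alone (origin: centre of its underside).
- beaker: glass beaker of brushes, 82 mm across, brushes up to 220 mm tall, loose on the table left of the unit. Leave alone (origin: centre of its underside).
- bulb: terracotta-coloured rubber blower bulb, 62 mm across, 115 mm tall, loose on the table left of the unit. Leave alone (origin: centre of its underside).
- scope: black hand-held digital microscope standing on its clear nose, 42 mm across, 124 mm tall, loose on the table right of the unit. Leave alone (origin: centre of its underside).
- weight: green glass weight, slab 90 x 60 x 18 mm, loose on the table right of the unit. Leave alone (origin: centre of its underside).
- brush: brush 180 mm long lying loose on the table at the left. Leave alone (origin: on its underside, within its length).

How it is judged:
By the outcome, as a careful person would: the job done as asked, in the order asked, and still so for the second after the job is handed in, with the robot touching nothing.
It also fails if it takes over 58 s, if anything falls off the work surface, if the arm or the gripper's body presses on something with over 40 N, if the wrist force passes 120 N, or if a joint passes its speed limit or range.

## Robot

A 7-joint arm with a two-finger parallel gripper is mounted at the origin on the work surface. World frame = base frame: x ahead of the robot, y to its left, z up, the work surface at z = 0. Lengths are in mm, angles in rad, forces in N, time in s.
With the tool pointing down it reaches from about 425 to 975 mm from the base axis. Payload 16.7 kg.
Tool frame: the origin (TCP) lies on the centre line of the jaws, within the pads' length; the fingertips stand robot.finger_overhang ahead of it and the grasp point (between the pads) lies 5 mm behind it (robot.finger_overhang is the distance from the TCP to the fingertips, in mm); x points along the fingers, z is the direction in which the jaws open and shut, and the axes are right-handed (so a half turn about x gives the same grasp; the last joint's range is limited). The gripper opens to 85 mm and grips with 20 to 120 N. Pads are 22 mm wide; open, the fingers measure 114 mm over their backs; the gripper's body (76 mm by 85 mm) begins 54 mm behind the grasp point. The pads swing forward as they close: fully open they stand 13 mm farther back than shut.
Start: joints at [-1.319, 0.426, 0.074, 1.606, -0.034, 1.111, -0.067], TCP at [263.977, 621.202, 224.602] pointing down, gripper open.
Joint ranges: [-2.85, 2.85], [-0.5, 2.14], [-1.23, 1.37], [0.21, 2.46], [-1.02, 4.16], [0.16, 2.05], [-2.73, 2.73]. Speed limits (rad/s): [1.89, 1.89, 2.39, 2.39, 3.01, 3.01, 3.01].

## Interface

Orientations are given as a 3x3 rotation matrix whose columns are the frame's x, y, z axes.
In Python, from plant import robot, eyes gives the robot as it stands. The module is installed in compiled form; this text tells all that it offers.
- The arm moves only by the tool move_arm, never from a script. Its argument "motion" is a list that holds one entry, the list of rows, each a list of 7 numbers: the shift along the tool's x, y, z in m, then the turn, a rotation vector about the tool's x, y, z in degrees, then the opening in per cent of the stroke, from 0 (shut) to 100 (fully open). A call has 1 to 5 rows; each row is the pose to reach, as a shift and turn from the pose commanded when the call began, along the tool's axes at that moment; what a row does not reach only later rows make up. A row lasts 1/10 s, in which the tool goes at most 50 mm and 8.59 degrees, less where a joint would pass 70% of its speed; a pose out of reach is approached as far as the arm can. A call with a gripper value outside its range is refused whole. The fingers move at their own pace and stop on an object; the grip force is fixed at half the most. Time passes only in rows, so rows that repeat a pose let the fingers close. It gives the time, the measured TCP pose, the force and the opening at its end, in the units of the state.
- robot.observe(): the state, without advancing time (a new reading comes with each control period).
- eyes.grab_frame(name): name is "side" or "top"; returns a dict with "pixels" (420x560x3 uint8, red, green, blue), "K" (3x3 intrinsics, pixels), "k1" (the pictures are not rectified: a ray, as slopes to the right and down, at radius r is drawn at 1 + k1 r^2 times it, then the intrinsics apply), "rvec" (rotation vector, rad) and "tvec" (3), from world to camera coordinates, as OpenCV has them. Camera axes: x right, y down, z forward; pixel columns grow to the right and rows downward; lengths in mm; the calibration is good to about 2 mm. A picture is of the moment at which its call begins. There is no depth.
- robot.hand_in(): hands the job in, once; it reports no verdict.
The state is a dict: "clock": time; "qpos": joint angles; "dq": joint speeds; "tau": joint torques, N m; "tool_pos": TCP position; "tcp_rot": TCP orientation; "contact_force": force on the tool from outside, world axes, zero at the start; "wrist_torque": the same for the moment, N m; "gripper_width": finger opening in mm.
Only numpy, scipy, OpenCV 4.12 (cv2) and the standard library are available. Lean on these libraries where they do the work, as an engineer would, in place of code of your own. Each camera call takes 0.05 s, during which the arm holds its last target.

## Working session

There is one attempt and no reset: what is moved stays moved. The work goes in short steps, Python scripts to look and compute and a tool call to move; the robot and the scene stay as the last step left them, time stands still between calls to the robot, and variables do not carry over. Pictures are saved under pics/ and viewed, and the job is handed in when it is done.

Besides the shell and the picture viewer there is one more tool, called after "Request:" as a command line: name --argument value ..., lists and objects as JSON in quotes. move_arm: Moves the arm, as the interface text tells. Its arguments: {"type":"object","properties":{"motion":{"type":"array"}},"required":["motion"]}

```bash
mkdir -p pics; cat > h.py <<'E'
import numpy as np, cv2
from plant import robot, eyes
def grab(n,f):
    d=eyes.grab_frame(n); cv2.imwrite('pics/'+f,d['pixels'][:,:,::-1]); np.savez(f'pics/{f}.npz',**d); return d
def ray(d,u,v):
    K=np.array(d['K']);k1=float(d['k1'])
    p=np.array([(u-K[0,2])/K[0,0],(v-K[1,2])/K[1,1]]);q=p.copy()
    for _ in range(30): q=p/(1+k1*(q@q))
    R=cv2.Rodrigues(np.array(d['rvec'],float))[0];t=np.array(d['tvec'],float).ravel()
    return -R.T@t, R.T@np.array([q[0],q[1],1])
def onz(d,u,v,z):
    c,r=ray(d,u,v); return c+r*(z-c[2])/r[2]
def proj(d,P):
    R=cv2.Rodrigues(np.array(d['rvec'],float))[0];t=np.array(d['tvec'],float).ravel()
    c=R@np.array(P,float)+t;q=c[:2]/c[2];q=q*(1+float(d['k1'])*(q@q));K=np.array(d['K'])
    return K[0,0]*q[0]+K[0,2],K[1,1]*q[1]+K[1,2]
E
python3 - <<'E'
from h import *
for n in('top','side'):
    d=grab(n,n+'1.png'); print(n,d['K'],d['k1'],ray(d,280,210))
s=robot.observe();print(s);print(robot.finger_overhang)
E
```

```text
top [[395.77439511   0.         282.55267683]
 [  0.         395.77439511 209.51200982]
 [  0.           0.           1.        ]] -0.07777468035262766 (array([ 432.82488495,   59.10055601, 1352.94069167]), array([ 0.09140997,  0.00168449, -0.99583357]))
side [[435.70503459   0.         282.87739349]
 [  0.         435.70503459 219.83989505]
 [  0.           0.           1.        ]] 0.03637465015963188 (array([ 175.28650019, -771.49735428,  830.76600038]), array([ 0.30710702,  0.73999713, -0.59886822]))
{'clock': 0.1, 'qpos': array([-1.31853558,  0.42664238,  0.07383409,  1.60651307, -0.03410079,
        1.11080634, -0.06711323]), 'dq': array([-0.00023671, -0.0004913 ,  0.00019311, -0.00238107, -0.00073686,
       -0.00022453,  0.00143244]), 'tau': array([ 6.36068449e-03, -9.51539040e+01,  3.77089217e+00, -4.64403892e+01,
        1.96571188e-02,  6.43087420e-03,  8.76051035e-05]), 'tool_pos': array([263.8220192 , 620.91518626, 224.01133997]), 'tcp_rot': array([[-3.71868555e-04, -9.20363323e-01,  3.91064208e-01],
       [-1.04653988e-03,  3.91064379e-01,  9.20362731e-01],
       [-9.99999383e-01, -6.70103291e-05, -1.10862146e-03]]), 'contact_force': array([-1.31752232,  0.66502203,  1.21163175]), 'wrist_torque': array([ 0.00783873, -0.0232258 ,  0.00401515]), 'gripper_width': 85.41618323685854}
14.0
```

View pics/top1.png

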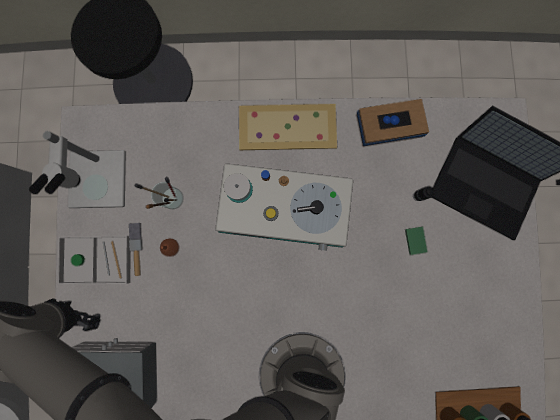

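View pics/side1.png

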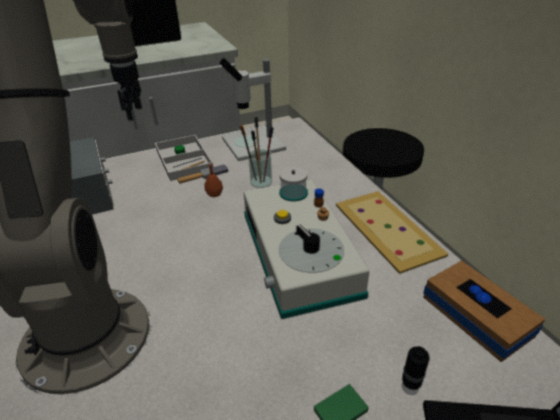

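The top view shows the unit, with its selector at about (316,207), the button at (271,213) and the green dot at (333,194). Zooming in to measure.

```bash
python3 - <<'E'
from h import *
t=dict(np.load('pics/top1.png.npz'));s=dict(np.load('pics/side1.png.npz'))
def big(d,x0,y0,w,h,f,k):
    cv2.imwrite('pics/'+f,cv2.resize(d['pixels'][y0:y0+h,x0:x0+w,::-1],None,fx=k,fy=k,interpolation=cv2.INTER_CUBIC))
big(t,210,155,150,100,'tz.png',5);big(s,235,170,140,120,'sz.png',5)
def cen(d,lo,hi,box):
    x0,y0,x1,y1=box
    hsv=cv2.cvtColor(d['pixels'],cv2.COLOR_RGB2HSV);m=cv2.inRange(hsv,np.array(lo),np.array(hi))
    mm=np.zeros_like(m);mm[y0:y1,x0:x1]=m[y0:y1,x0:x1]
    ys,xs=np.nonzero(mm);return xs.mean(),ys.mean(),len(xs)
for nm,d,b in(('top',t,(210,155,360,255)),('side',s,(235,170,375,310))):
    y=cen(d,(20,120,100),(35,255,255),b);g=cen(d,(50,150,80),(75,255,255),b)
    print(nm,'yel',y,onz(d,*y[:2],122),'green',g,onz(d,*g[:2],100))
# cream top face in top view
hsv=cv2.cvtColor(t['pixels'],cv2.COLOR_RGB2HSV)
for p in((228,225),(300,235),(250,180),(200,210),(345,240),(300,200)):print(p,hsv[p[1],p[0]])
E
```

```text
top yel (np.float64(270.32876712328766), np.float64(212.67123287671234), 73) [538.09766402  91.54080811 122.        ] green (np.float64(332.5769230769231), np.float64(194.15384615384616), 26) [ 595.05278151 -107.87071864  100.        ]
side yel (np.float64(349.74655172413793), np.float64(214.6155172413793), 580) [697.94753354   5.0010965  122.        ] green (np.float64(336.5652173913044), np.float64(257.0869565217391), 23) [ 597.55187597 -104.08233882  100.        ]
(228, 225) [ 20  11 144]
(300, 235) [ 15  14 145]
(250, 180) [ 17  16 142]
(200, 210) [ 10  12 126]
(345, 240) [ 26  13 140]
(300, 200) [104  22 128]
```

View pics/tz.png

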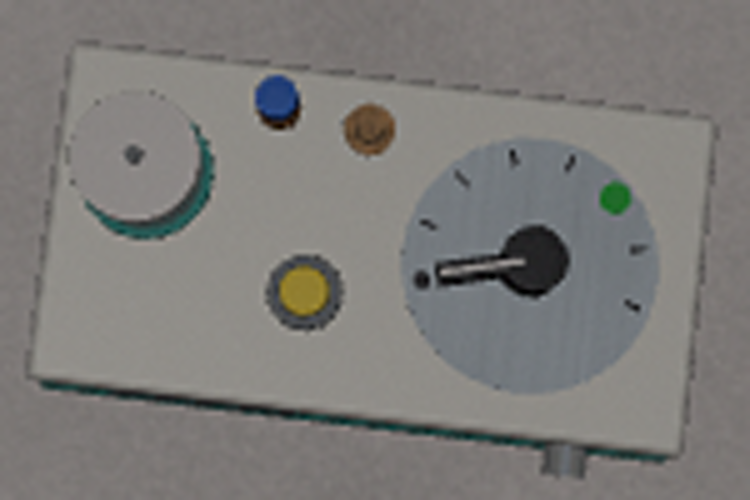

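View pics/sz.png

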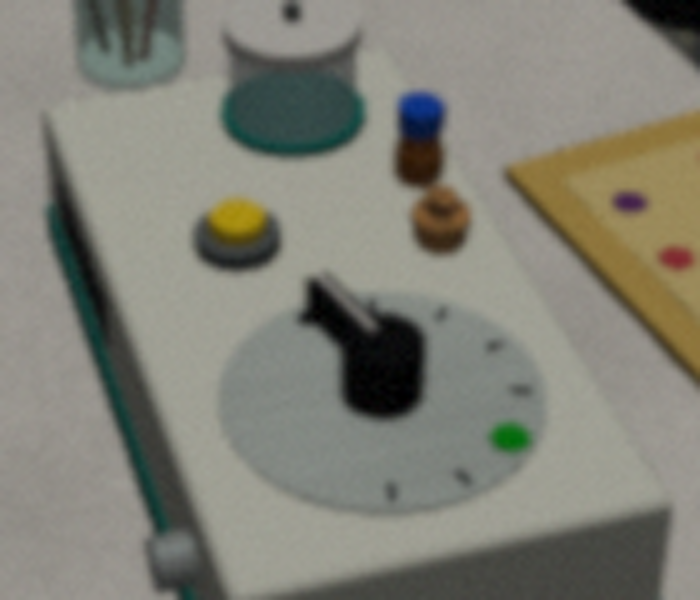

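```bash
python3 - <<'E'
from h import *
t=dict(np.load('pics/top1.png.npz'));s=dict(np.load('pics/side1.png.npz'))
T=lambda u,v:(210+(u+.5)/5-.5,155+(v+.5)/5-.5)
S=lambda u,v:(235+(u+.5)/5-.5,170+(v+.5)/5-.5)
P=lambda d,f,u,v,z:onz(d,*f(u,v),z)[:2]
c=np.array([P(t,T,*p,100) for p in((77,43),(713,120),(678,455),(33,377))])
print('top corners',c.round(1),c.mean(0));
long=(c[0]-c[1]+c[3]-c[2]);print('yaw',np.degrees(np.arctan2(-long[0],long[1])),np.linalg.norm(c[0]-c[1]),np.linalg.norm(c[0]-c[3]))
yaw=np.arctan2(-long[0],long[1]);R=np.array([[np.cos(yaw),-np.sin(yaw)],[np.sin(yaw),np.cos(yaw)]])
ang=np.radians(105-30*np.arange(8));M=R@np.array([np.cos(ang),np.sin(ang)])*69.5
mt=[(421,278),(428,224),(462,180),(513,156),(571,161),(615,197),(638,248),(632,305)]
def fit(pts,idx):
    # similarity-free rigid fit
    A=np.array([np.cos(ang),np.sin(ang)]).T[idx]*69.5;B=np.array(pts)
    a=A-A.mean(0);b=B-B.mean(0);th=np.arctan2((a[:,0]*b[:,1]-a[:,1]*b[:,0]).sum(),(a*b).sum())
    Q=np.array([[np.cos(th),-np.sin(th)],[np.sin(th),np.cos(th)]]);cc=B.mean(0)-Q@A.mean(0)
    print('fit axis',cc,'yaw',np.degrees(th),'res',np.linalg.norm(B-A@Q.T-cc,axis=1).round(1))
fit([P(t,T,*p,100) for p in mt],list(range(8)))
ms=[(442,313),(494,345),(520,390),(511,437),(463,477),(391,490)]
fit([P(s,S,*p,100) for p in ms],[2,3,4,5,6,7])
print('button top T',P(t,T,304,290,122),'S',P(s,S,238,217,122))
print('handle tip line T', P(t,T,442,272,137),P(t,T,523,261,137),'hub top',P(t,T,535,260,139))
print('S',P(s,S,318,275,137),P(s,S,377,331,137),'hub',P(s,S,384,338,139))
print('vial T',P(t,T,278,97,150),'S',P(s,S,420,105,150),'stopper',P(t,T,370,125,130),P(s,S,440,193,132))
print('jar',P(t,T,134,155,180),P(s,S,292,10,180))
E
```

```text
top corners [[ 703.1  235.2]
 [ 644.1 -172.9]
 [ 430.3 -142.5]
 [ 488.5  264.8]] [566.51792248  46.15753357]
yaw -8.174328821567995 412.30209007549036 216.5405330318812
fit axis [554.01151632 -52.27984285] yaw -8.07660787701907 res [0.9 0.7 1.  0.6 1.7 0.2 0.3 0.7]
fit axis [556.01830616 -48.40186   ] yaw -8.301839711333471 res [1.2 0.6 0.6 0.7 1.3 0.3]
button top T [538.31595894  91.31425088] S [538.68160081  89.38442577]
handle tip line T [546.33649086   5.54648455] [552.08016224 -44.69419465] hub top [552.34438102 -51.95365233]
S [547.93009857   8.93349398] [555.10964127 -43.3129837 ] hub [554.71172865 -51.60912401]
vial T [655.56135253 104.34896883] S [656.38781143 105.34786656] stopper [640.26733773  47.88818463] [639.92107692  49.76569399]
jar [616.71586956 190.14077728] [614.47361422 182.03363946]
```

Request:
move_arm --motion '[[[-0.05,0,0,0,0,0,0],[-0.05,-0.035,-0.035,0,0,0,0],[-0.05,-0.07,-0.07,0,0,0,0],[-0.05,-0.105,-0.105,0,0,0,0],[-0.05,-0.14,-0.14,0,0,0,0]]]'

```text
clock: 0.6
tool_pos: [338.4, 435.5, 274.3]
tcp_rot: [[-0.0, -0.92, 0.391], [-0.0, 0.391, 0.92], [-1.0, 0.0, -0.0]]
contact_force: [0.5, 0.3, 0.5]
gripper_width: 12.2
```

Request:
move_arm --motion '[[[0,-0.035,-0.035,0,0,0,0],[0,-0.07,-0.07,0,0,0,0],[0,-0.105,-0.105,0,0,0,0],[0,-0.14,-0.14,0,0,0,0],[0,-0.17,-0.17,0,0,0,0]]]'

```text
clock: 1.1
tool_pos: [428.5, 212.0, 274.6]
tcp_rot: [[-0.0, -0.92, 0.392], [0.0, 0.392, 0.92], [-1.0, 0.0, 0.0]]
contact_force: [1.2, 0.8, -0.0]
gripper_width: 0.1
```

Request:
move_arm --motion '[[[0,-0.035,-0.035,-6,0,0,0],[0,-0.07,-0.07,-12,0,0,0],[0,-0.105,-0.11,-18,0,0,0],[0,-0.14,-0.145,-24,0,0,0],[0,-0.161,-0.176,-30,0,0,0]]]'

```text
clock: 1.6
tool_pos: [507.5, -10.0, 274.6]
tcp_rot: [[0.0, -0.993, -0.12], [-0.0, -0.12, 0.993], [-1.0, -0.0, -0.0]]
contact_force: [1.3, 1.1, -0.3]
gripper_width: 0.2
```

```bash
python3 - <<'E'
from h import *
s=robot.observe();print(s['clock'],s['qpos'].round(3),s['tool_pos'],s['tcp_rot'].round(3))
d=grab('side','s2.png');t=grab('top','t2.png')
cv2.imwrite('pics/s2z.png',cv2.resize(d['pixels'][110:300,200:400,::-1],None,fx=3,fy=3,interpolation=cv2.INTER_CUBIC))
E
```

```text
1.6 [-0.585  0.101  0.521  1.938 -0.056  1.116  1.649] [507.49080903 -10.01902965 274.61945013] [[ 0.    -0.993 -0.12 ]
 [-0.    -0.12   0.993]
 [-1.    -0.    -0.   ]]
```

View pics/s2z.png

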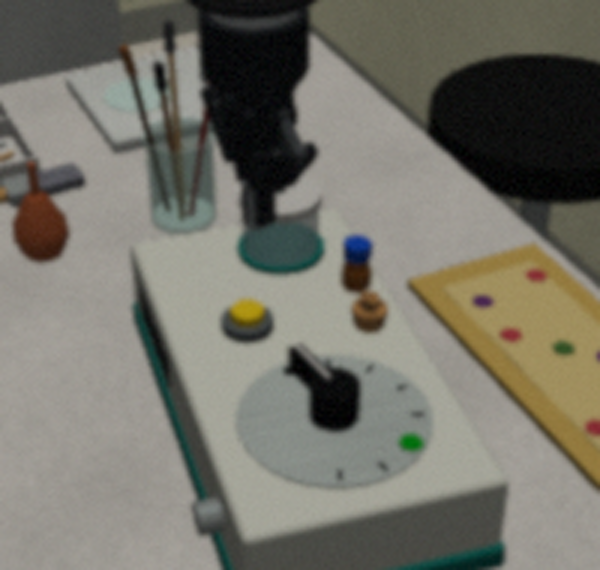

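View pics/t2.png

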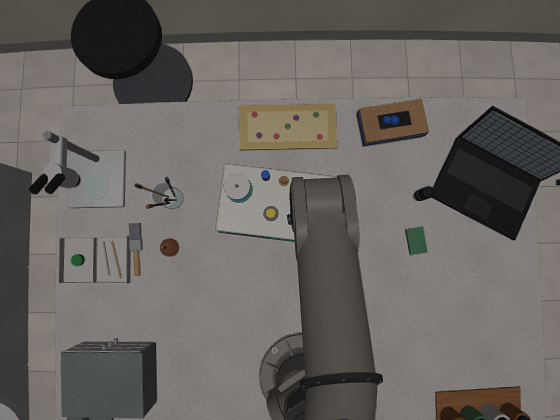

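Request:
move_arm --motion '[[[0.05,0,0,0,0,0,0],[0.1,0,0,0,0,0,0],[0.125,0,0,0,0,0,0],[0.135,0,0,0,0,0,0],[0.14,0,0,0,0,0,0]]]'

```text
clock: 2.2
tool_pos: [506.8, -8.1, 134.2]
tcp_rot: [[-0.001, -0.993, -0.116], [-0.0, -0.116, 0.993], [-1.0, 0.001, -0.0]]
contact_force: [-0.4, 0.7, 0.8]
gripper_width: 0.3
```

```bash
python3 - <<'E'
from h import *
s=robot.observe();print(s['clock'],s['tool_pos'],s['contact_force'])
d=grab('side','s3.png')
cv2.imwrite('pics/s3z.png',cv2.resize(d['pixels'][170:300,235:375,::-1],None,fx=5,fy=5,interpolation=cv2.INTER_CUBIC)[:600])
for p in((507.5,-10,s['tool_pos'][2]-14),): u,v=proj(d,p);print((u-235)*5,(v-170)*5)
E
```

```text
2.2 [506.80877112  -8.10268757 134.19048021] [-0.39248791  0.70948599  0.82137083]
259.51461526812835 342.2523168818883
```

View pics/s3z.png

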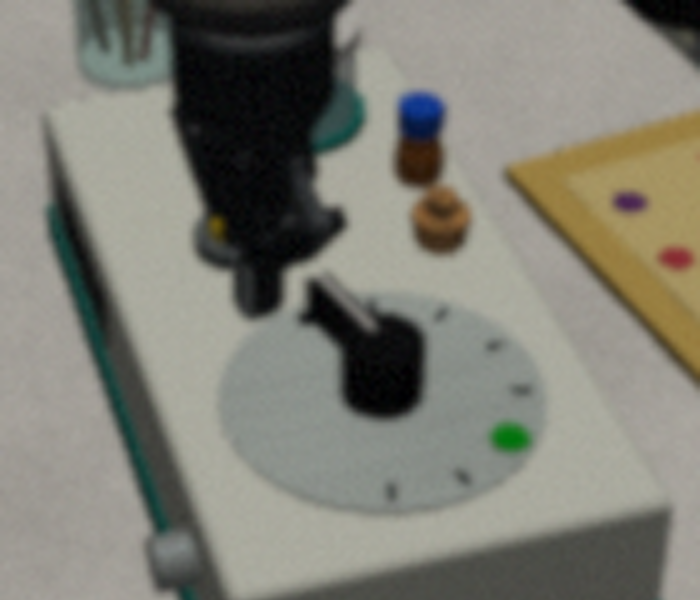

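```bash
python3 - <<'E'
from h import *
d=dict(np.load('pics/s3.png.npz'))
f=lambda p:[((a-b+.5)*5-.5).round(1) for a,b in zip(proj(d,p),(235,170))]
print('btn',f((538.5,90.5,122)),'off hub top',f((554,-52,139)))
for z in(100,110,120,130,140,150):print(z,f((506.8,-8.1,z)))
import itertools
for a,b in itertools.product((-11,11),(-14.5,14.5)):print(a,b,f((506.8+a,-8.1+b,120)))
E
```

```text
btn [np.float64(236.9), np.float64(216.0)] off hub top [np.float64(383.1), np.float64(338.9)]
100 [np.float64(259.4), np.float64(372.7)]
110 [np.float64(259.0), np.float64(357.8)]
120 [np.float64(258.7), np.float64(342.7)]
130 [np.float64(258.3), np.float64(327.5)]
140 [np.float64(258.0), np.float64(312.0)]
150 [np.float64(257.6), np.float64(296.4)]
-11 -14.5 [np.float64(250.5), np.float64(366.1)]
-11 14.5 [np.float64(227.0), np.float64(331.9)]
11 -14.5 [np.float64(290.8), np.float64(353.6)]
11 14.5 [np.float64(266.7), np.float64(319.9)]
```

```bash
python3 - <<'E'
from h import *
d=grab('side','s4.png');a=dict(np.load('pics/side1.png.npz'))['pixels']
print(robot.observe()['tool_pos'])
b=d['pixels'];sl=np.s_[205:260,270:325]
x=np.hstack([a[sl],b[sl]]);x=np.clip(x.astype(float)*1.6,0,255).astype(np.uint8)
df=np.abs(a[sl].astype(int)-b[sl]).sum(2);df=np.repeat(np.clip(df*2,0,255).astype(np.uint8)[:,:,None],3,2)
cv2.imwrite('pics/z4.png',cv2.resize(np.hstack([x,df])[:,:,::-1],None,fx=4.8,fy=4.8,interpolation=cv2.INTER_NEAREST))
E
```

```text
[507.38827036  -8.02945416 135.13380912]
```

View pics/z4.png

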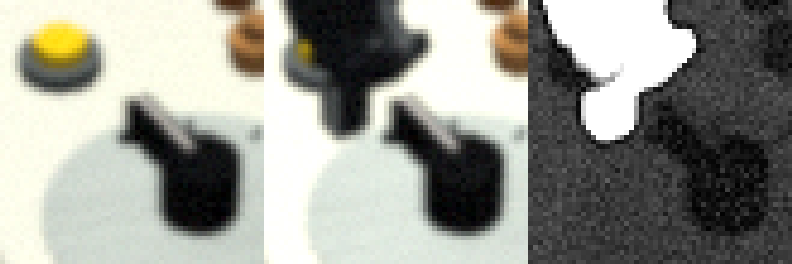

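Request:
move_arm --motion '[[[0.005,0,0,0,0,0,0],[0.01,0,0,0,0,0,0],[0.012,0,0,0,0,0,0],[0.012,0,0,0,0,0,0]]]'

```text
clock: 2.7
tool_pos: [506.9, -8.1, 122.6]
tcp_rot: [[-0.0, -0.993, -0.116], [0.0, -0.116, 0.993], [-1.0, 0.0, 0.0]]
contact_force: [-0.3, -1.1, 0.2]
gripper_width: -0.0
```

```bash
python3 - <<'E'
from h import *
s=robot.observe();print(s['tool_pos'],s['contact_force'],s['gripper_width'])
d=grab('side','s5.png');a=dict(np.load('pics/side1.png.npz'))['pixels']
b=d['pixels'];sl=np.s_[205:260,270:325]
x=np.hstack([a[sl],b[sl]]);x=np.clip(x.astype(float)*1.6,0,255).astype(np.uint8)
df=np.abs(a[sl].astype(int)-b[sl]).sum(2);df=np.repeat(np.clip(df*2,0,255).astype(np.uint8)[:,:,None],3,2)
cv2.imwrite('pics/z5.png',cv2.resize(np.hstack([x,df])[:,:,::-1],None,fx=4.8,fy=4.8,interpolation=cv2.INTER_NEAREST))
E
```

```text
[506.94276842  -8.12393287 122.58243023] [-0.26638778 -1.0820351   0.19541785] -0.025586692055158962
```

View pics/z5.png

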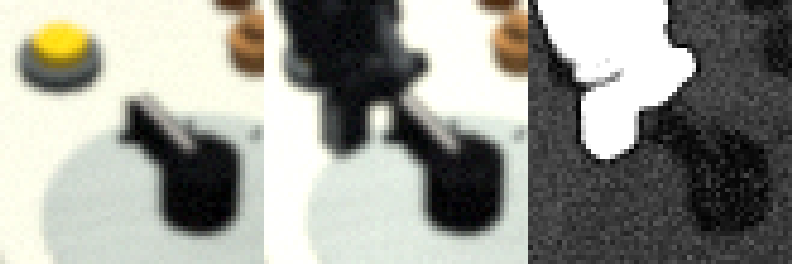

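```bash
python3 - <<'E'
from h import *
d=dict(np.load('pics/s5.png.npz'))
def onx(u,v,x):
    c,r=ray(d,u,v);return (c+r*(x-c[0])/r[0]).round(1)
for n,p in dict(knuckle_low=(660,107),knuckle_tip=(694,68),kn_tip2=(692,80),inner=(640,108),tipL=(585,150),tipbot=(605,158),tipR=(636,135)).items():
    u=270+(p[0]-528)/4.8-.5;v=205+p[1]/4.8-.5
    print(n,[onx(u,v,x) for x in(496,507,518)])
E
```

```text
knuckle_low [array([496. , -93.7, 223. ]), array([507. , -70.4, 202.1]), array([518. , -47.2, 181.3])]
knuckle_tip [array([ 496. , -128.4,  270.2]), array([ 507. , -106.3,  251. ]), array([518. , -84.2, 231.8])]
kn_tip2 [array([ 496. , -126.5,  262.2]), array([ 507. , -104.4,  242.7]), array([518. , -82.3, 223.3])]
inner [array([496. , -71.5, 206.2]), array([507. , -47.5, 184.8]), array([518. , -23.5, 163.3])]
tipL [array([496. ,  -2.2, 127.2]), array([507. ,  24.2, 103.1]), array([518. ,  50.6,  79. ])]
tipbot [array([496. , -28.2, 141.8]), array([507. ,  -2.7, 118.2]), array([518. ,  22.8,  94.5])]
tipR [array([496. , -66.6, 185.8]), array([507. , -42.4, 163.7]), array([518. , -18.2, 141.6])]
```

Request:
move_arm --motion '[[[0,-0.01,-0.002,0,0,0,0],[0,-0.018,-0.003,0,0,0,0],[0,-0.022,-0.003,0,0,0,0],[0,-0.022,-0.003,0,0,0,0]]]'

```text
clock: 3.15
tool_pos: [529.9, -8.6, 122.5]
tcp_rot: [[0.0, -0.993, -0.116], [-0.0, -0.116, 0.993], [-1.0, -0.0, -0.0]]
contact_force: [-0.0, 0.8, -0.9]
gripper_width: 0.3
```

```bash
cat >> h.py <<'E'
AX=np.array([554.,-52.])
def look(f):
    s=robot.observe();d=grab('side',f)
    R=s['tcp_rot'];rel=np.append(s['tool_pos'][:2]-AX,0)
    F=R.T@s['contact_force']
    az=np.degrees(np.arctan2(R[1,2],R[0,2]))
    print('t',s['clock'],'pos',s['tool_pos'].round(1),'az',az.round(1),'rho',(rel@R[:,2]).round(1),'n',(rel@R[:,1]).round(1),'F tool',F.round(1),'Tw',(R.T@s['wrist_torque']).round(3))
    x=np.clip(d['pixels'][190:290,260:380,::-1].astype(float)*1.5,0,255).astype(np.uint8)
    cv2.imwrite('pics/z'+f,cv2.resize(x,None,fx=5,fy=5,interpolation=cv2.INTER_CUBIC))
E
python3 -c "
from h import *
look('s6.png')"
```

```text
t 3.15 pos [529.9  -8.6 122.5] az 96.7 rho 45.9 n 18.9 F tool [ 0.9 -0.1  0.8] Tw [-0.002  0.031 -0.001]
```

View pics/zs6.png

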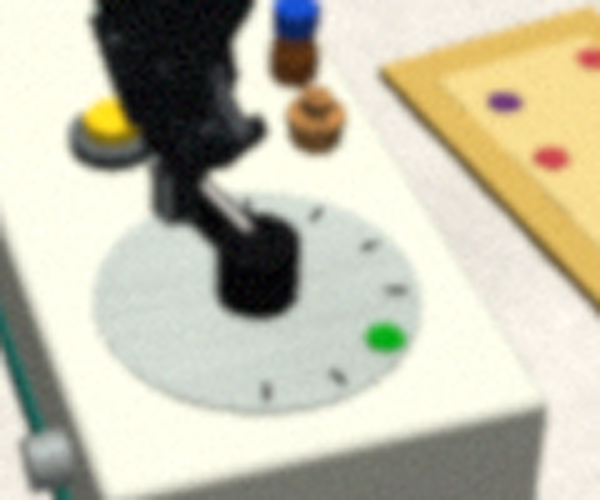

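Request:
move_arm --motion '[[[0,-0.0047,0.0012,4,0,0,0],[0,-0.008,0.0021,8,0,0,0],[0,-0.0114,0.0027,12,0,0,0],[0,-0.0148,0.0031,16,0,0,0],[0,-0.0182,0.0033,20,0,0,0]]]'

```text
clock: 3.7
tool_pos: [546.5, -3.2, 122.5]
tcp_rot: [[-0.001, -0.972, 0.233], [-0.0, 0.233, 0.972], [-1.0, 0.001, -0.0]]
contact_force: [-0.1, 0.6, -0.1]
gripper_width: -0.2
```

```bash
python3 -c "
from h import *
look('s7.png')"
```

```text
t 3.7 pos [546.5  -3.2 122.5] az 76.5 rho 45.8 n 18.6 F tool [0.1 0.2 0.5] Tw [ 0.015  0.03  -0.007]
```

View pics/zs7.png

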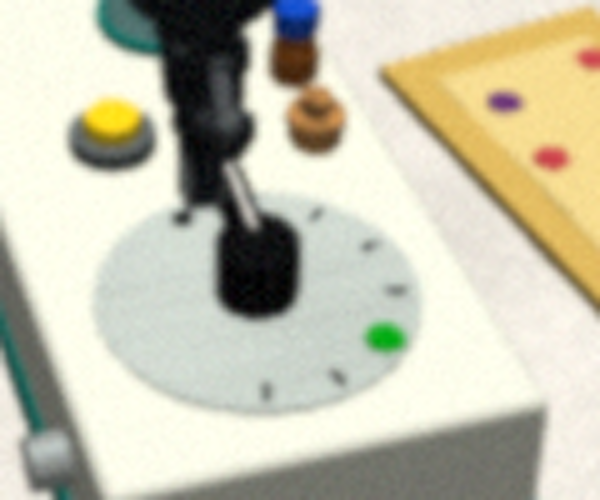

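```bash
cat >> h.py <<'E'
def hp(d):
    for k in range(7):
        a=np.radians(96.8-30*k);o=[]
        for r in(20,61):
            u,v=proj(d,(AX[0]+r*np.cos(a),AX[1]+r*np.sin(a),137));o.append((round((u-260+.5)*5),round((v-190+.5)*5)))
        print(k,o)
E
python3 -c "
from h import *
hp(dict(np.load('pics/s7.png.npz')))"
```

```text
0 [(236, 220), (192, 177)]
1 [(256, 216), (251, 165)]
2 [(276, 219), (312, 173)]
3 [(292, 228), (360, 200)]
4 [(299, 241), (383, 239)]
5 [(296, 255), (373, 281)]
6 [(282, 265), (331, 314)]
```

Request:
move_arm --motion '[[[0,-0.0017,0.0006,2,0,0,0],[0,-0.0033,0.0011,4,0,0,0],[0,-0.005,0.0016,6,0,0,0],[0,-0.0066,0.0021,8,0,0,0],[0,-0.0066,0.0021,8,0,0,0]]]'

```text
clock: 4.25
tool_pos: [554.0, -2.6, 122.6]
tcp_rot: [[0.0, -0.931, 0.365], [-0.0, 0.365, 0.931], [-1.0, -0.0, -0.0]]
contact_force: [0.5, -0.6, 0.0]
gripper_width: -0.1
```

```bash
python3 -c "
from h import *
look('s8.png')"
```

```text
t 4.25 pos [554.   -2.6 122.6] az 68.6 rho 46.0 n 18.1 F tool [-0.  -0.7 -0.3] Tw [ 0.008  0.02  -0.026]
```

View pics/zs8.png

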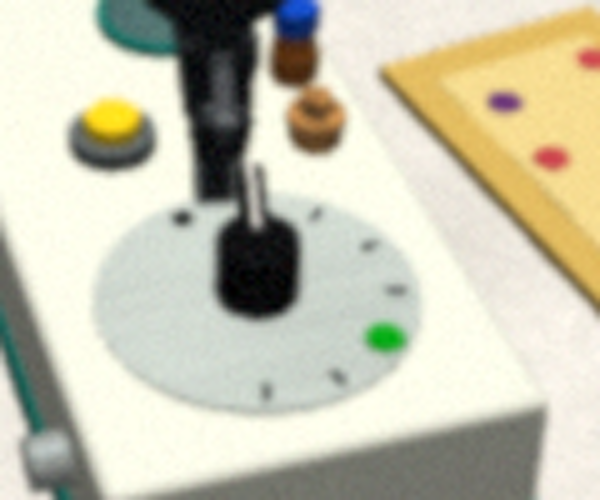

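Request:
move_arm --motion '[[[0,-0.0033,0.0011,4,0,0,0],[0,-0.0066,0.0021,8,0,0,0],[0,-0.01,0.0027,12,0,0,0],[0,-0.0134,0.0032,16,0,0,0],[0,-0.0168,0.0034,20,0,0,0]]]'

```text
clock: 4.8
tool_pos: [570.5, -5.6, 122.5]
tcp_rot: [[-0.001, -0.75, 0.662], [0.0, 0.662, 0.75], [-1.0, 0.0, -0.0]]
contact_force: [-0.5, 0.1, 0.1]
gripper_width: -0.2
```

Request:
move_arm --motion '[[[0,-0.0016,0.0006,2,0,0,0],[0,-0.0033,0.0011,4,0,0,0],[0,-0.0049,0.0016,6,0,0,0],[0,-0.0066,0.0021,8,0,0,0],[0,-0.0083,0.0024,10,0,0,0]]]'

```text
clock: 5.3
tool_pos: [578.6, -9.3, 122.6]
tcp_rot: [[-0.0, -0.623, 0.782], [0.0, 0.782, 0.623], [-1.0, 0.0, 0.0]]
contact_force: [0.3, 0.3, 0.4]
gripper_width: 0.1
```

```bash
python3 -c "
from h import *
look('s9.png')"
```

```text
t 5.3 pos [578.6  -9.3 122.6] az 38.5 rho 45.8 n 18.1 F tool [-0.4  0.1  0.5] Tw [-0.019 -0.05   0.051]
```

View pics/zs9.png

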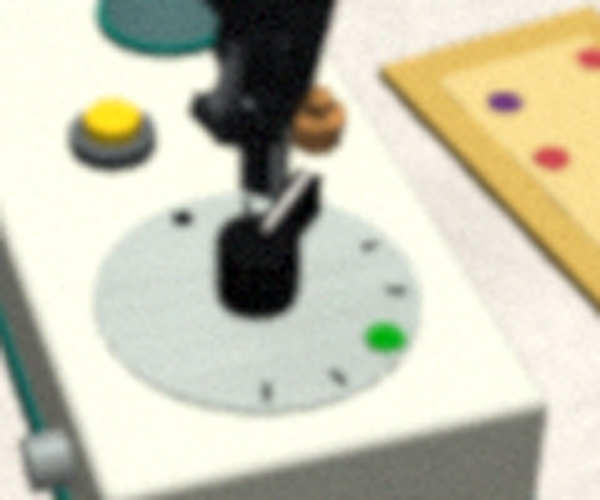

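Request:
move_arm --motion '[[[0,-0.0033,0.0011,4,0,0,0],[0,-0.0066,0.0021,8,0,0,0],[0,-0.01,0.0027,12,0,0,0],[0,-0.0134,0.0032,16,0,0,0],[0,-0.0168,0.0034,20,0,0,0]]]'

```text
clock: 5.85
tool_pos: [591.6, -20.2, 122.6]
tcp_rot: [[-0.0, -0.317, 0.948], [0.0, 0.948, 0.317], [-1.0, 0.0, -0.0]]
contact_force: [0.3, 0.8, 0.0]
gripper_width: -0.1
```

Request:
move_arm --motion '[[[0,-0.0016,0.0006,2,0,0,0],[0,-0.0033,0.0011,4,0,0,0],[0,-0.0049,0.0016,6,0,0,0],[0,-0.0066,0.0021,8,0,0,0],[0,-0.0083,0.0024,10,0,0,0]]]'

```text
clock: 6.35
tool_pos: [596.6, -27.4, 122.6]
tcp_rot: [[-0.0, -0.148, 0.989], [0.0, 0.989, 0.148], [-1.0, 0.0, -0.0]]
contact_force: [0.0, -0.9, 0.3]
gripper_width: -0.2
```

```bash
python3 -c "
from h import *
look('s10.png');print(robot.observe()['qpos'].round(2))"
```

```text
t 6.35 pos [596.6 -27.4 122.6] az 8.5 rho 45.8 n 18.0 F tool [-0.3 -0.9 -0.1] Tw [ 0.007 -0.004 -0.035]
[-0.68  0.55  0.84  1.91 -0.51  0.91  0.55]
```

View pics/zs10.png

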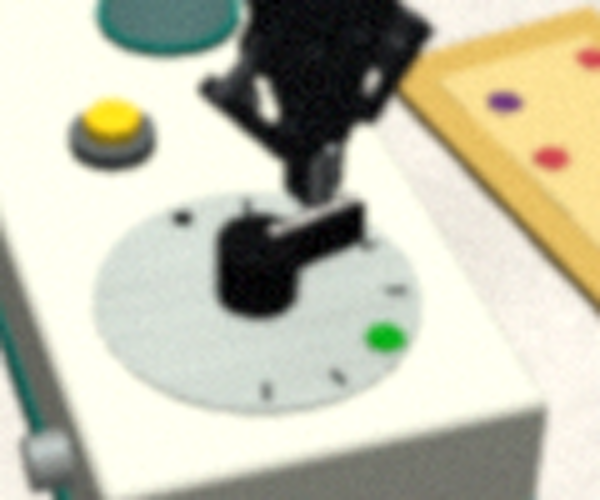

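Request:
move_arm --motion '[[[0,-0.0033,0.0011,4,0,0,0],[0,-0.0066,0.0021,8,0,0,0],[0,-0.01,0.0027,12,0,0,0],[0,-0.0134,0.0032,16,0,0,0],[0,-0.0168,0.0034,20,0,0,0]]]'

```text
clock: 6.9
tool_pos: [602.5, -43.4, 122.6]
tcp_rot: [[-0.0, 0.199, 0.98], [0.0, 0.98, -0.199], [-1.0, 0.0, -0.0]]
contact_force: [0.0, 0.8, -0.2]
gripper_width: -0.1
```

Request:
move_arm --motion '[[[0,-0.0016,0.0006,2,0,0,0],[0,-0.0033,0.0011,4,0,0,0],[0,-0.0049,0.0016,6,0,0,0],[0,-0.0066,0.0021,8,0,0,0],[0,-0.0083,0.0024,10,0,0,0]]]'

```text
clock: 7.4
tool_pos: [603.2, -52.2, 122.6]
tcp_rot: [[0.0, 0.366, 0.931], [0.0, 0.931, -0.366], [-1.0, 0.0, 0.0]]
contact_force: [0.6, -0.1, -1.0]
gripper_width: 0.2
```

```bash
python3 -c "
from h import *
look('s11.png');print(robot.observe()['qpos'].round(2))"
```

```text
t 7.4 pos [603.2 -52.2 122.6] az -21.5 rho 45.9 n 17.9 F tool [1.  0.1 0.6] Tw [-0.012  0.013 -0.042]
[-0.71  0.62  0.97  1.9  -0.62  0.96  0.17]
```

View pics/zs11.png

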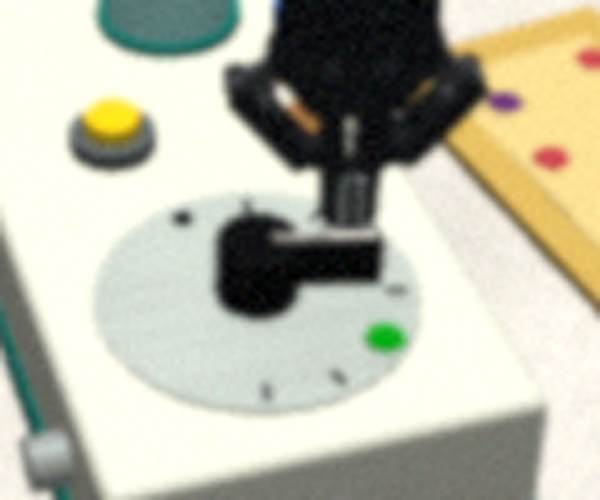

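Request:
move_arm --motion '[[[0,-0.0033,0.0011,4,0,0,0],[0,-0.0066,0.0021,8,0,0,0],[0,-0.01,0.0027,12,0,0,0],[0,-0.0134,0.0032,16,0,0,0],[0,-0.0168,0.0034,20,0,0,0]]]'

```text
clock: 7.95
tool_pos: [600.2, -68.9, 122.6]
tcp_rot: [[-0.0, 0.662, 0.749], [0.0, 0.749, -0.662], [-1.0, 0.0, -0.0]]
contact_force: [-0.0, 0.2, -0.8]
gripper_width: -0.3
```

Request:
move_arm --motion '[[[0,-0.0016,0.0006,2,0,0,0],[0,-0.0033,0.0011,4,0,0,0],[0,-0.0049,0.0016,6,0,0,0],[0,-0.0066,0.0021,8,0,0,0],[0,-0.0066,0.0021,8,0,0,0]]]'

```text
clock: 8.45
tool_pos: [597.3, -75.5, 122.6]
tcp_rot: [[-0.0, 0.759, 0.651], [-0.0, 0.651, -0.759], [-1.0, -0.0, -0.0]]
contact_force: [-1.0, -0.1, -0.6]
gripper_width: -0.1
```

```bash
python3 -c "
from h import *
look('s12.png');print(robot.observe()['qpos'].round(2))"
```

```text
t 8.45 pos [597.3 -75.5 122.6] az -49.4 rho 46.0 n 17.6 F tool [ 0.6 -0.8 -0.6] Tw [-0.008 -0.038  0.034]
[-0.74  0.69  1.08  1.91 -0.72  1.01 -0.18]
```

View pics/zs12.png

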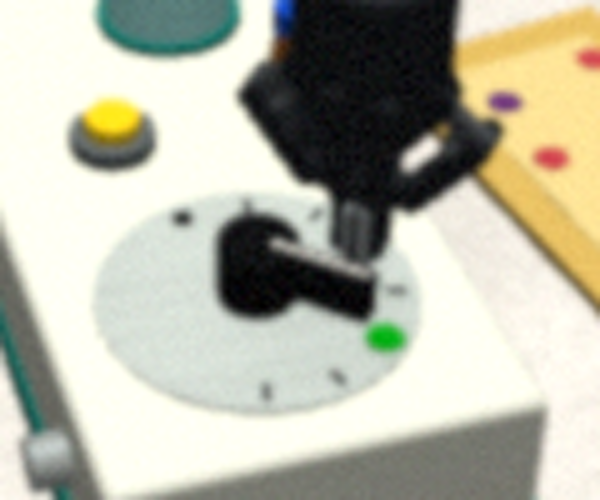

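Request:
move_arm --motion '[[[0,0.008,0,0,0,0,0],[0,0.015,0,0,0,0,0],[-0.03,0.015,0,0,0,0,0],[-0.07,0.015,0,0,0,0,0],[-0.1,0.015,0,0,0,0,0]]]'

```text
clock: 9.0
tool_pos: [609.5, -65.3, 224.6]
tcp_rot: [[0.001, 0.758, 0.652], [-0.001, 0.652, -0.758], [-1.0, 0.0, 0.001]]
contact_force: [0.4, 0.3, -0.8]
gripper_width: 0.3
```

```bash
python3 -c "
from h import *
look('s13.png')"
```

```text
t 9.0 pos [609.5 -65.3 224.6] az -49.3 rho 46.2 n 33.4 F tool [0.8 0.5 0.1] Tw [ 0.021 -0.022  0.051]
```

View pics/zs13.png

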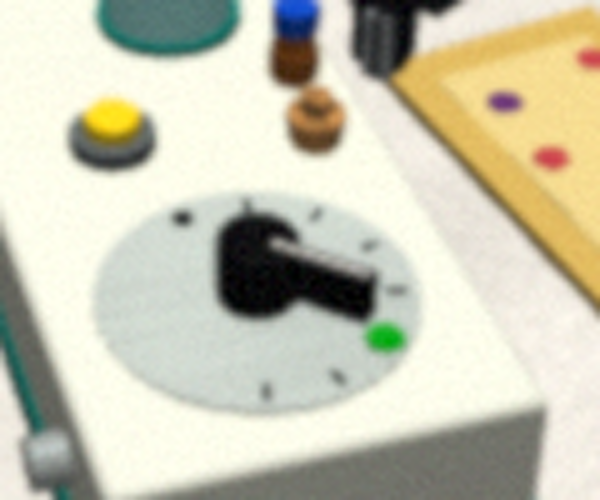

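Request:
move_arm --motion '[[[0,0.012,-0.041,0,0,0,0],[0,0.024,-0.082,0,0,0,0],[0,0.036,-0.123,0,0,0,0],[0,0.048,-0.164,0,0,0,0],[0,0.048,-0.164,0,0,0,0]]]'

```text
clock: 9.55
tool_pos: [536.9, 97.1, 222.0]
tcp_rot: [[-0.002, 0.752, 0.659], [0.001, 0.659, -0.752], [-1.0, -0.001, -0.002]]
contact_force: [-0.0, -0.1, 0.2]
gripper_width: 0.3
```

Request:
move_arm --motion '[[[0.03,0,0,0,0,0,0],[0.055,0,0,0,0,0,0],[0.07,0,0,0,0,0,0],[0.078,0,0,0,0,0,0],[0.078,0,0,0,0,0,0]]]'

```text
clock: 10.05
tool_pos: [538.4, 89.8, 144.3]
tcp_rot: [[-0.001, 0.759, 0.651], [-0.001, 0.651, -0.759], [-1.0, -0.001, -0.0]]
contact_force: [-0.5, -0.4, 0.8]
gripper_width: -0.1
```

```bash
python3 -c "
from h import *
look('s14.png')"
```

```text
t 10.05 pos [538.4  89.8 144.3] az -49.4 rho -117.8 n 80.6 F tool [-0.8 -0.6 -0. ] Tw [0.037 0.077 0.054]
```

View pics/zs14.png

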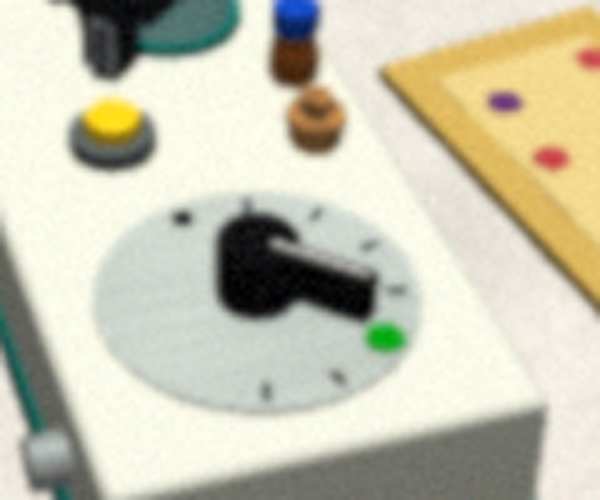

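Request:
move_arm --motion '[[[0.003,0,0,0,0,0,0],[0.006,0,0,0,0,0,0],[0.008,0,0,0,0,0,0],[0.01,0,0,0,0,0,0],[0.01,0,0,0,0,0,0]]]'

```text
clock: 10.6
tool_pos: [538.3, 90.2, 134.5]
tcp_rot: [[-0.0, 0.758, 0.652], [-0.0, 0.652, -0.758], [-1.0, -0.0, -0.0]]
contact_force: [0.1, -0.8, 0.8]
gripper_width: 0.1
```

```bash
python3 -c "
from h import *
look('s15.png')"
```

```text
t 10.6 pos [538.3  90.2 134.5] az -49.3 rho -118.1 n 80.7 F tool [-0.8 -0.4  0.7] Tw [ 0.025 -0.046  0.024]
```

View pics/zs15.png

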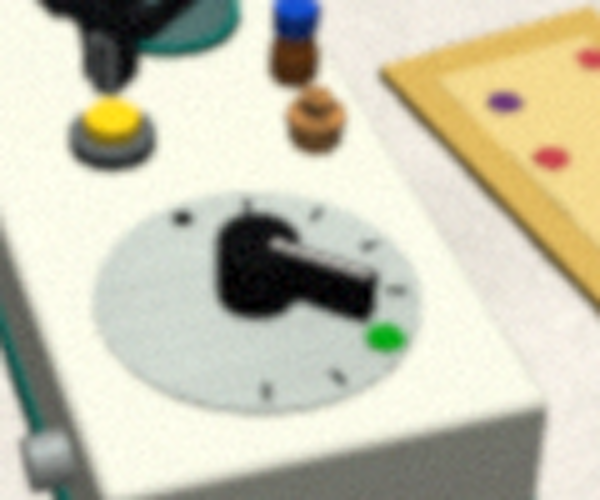

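Request:
move_arm --motion '[[[0.002,0,0,0,0,0,0],[0.004,0,0,0,0,0,0],[0.006,0,0,0,0,0,0],[0.006,0,0,0,0,0,0]]]'

```text
clock: 11.05
tool_pos: [538.2, 90.1, 128.3]
tcp_rot: [[-0.0, 0.758, 0.652], [-0.0, 0.652, -0.758], [-1.0, -0.0, -0.0]]
contact_force: [0.1, 0.4, -0.4]
gripper_width: 0.2
```

```bash
python3 -c "
from h import *
look('s16.png');t=grab('top','t16.png')
cv2.imwrite('pics/zt16.png',cv2.resize(t['pixels'][155:255,210:360,::-1],None,fx=5,fy=5,interpolation=cv2.INTER_CUBIC))"
```

```text
t 11.05 pos [538.2  90.1 128.3] az -49.3 rho -118.1 n 80.6 F tool [ 0.4  0.4 -0.2] Tw [ 0.003  0.047 -0.027]
```

View pics/zs16.png

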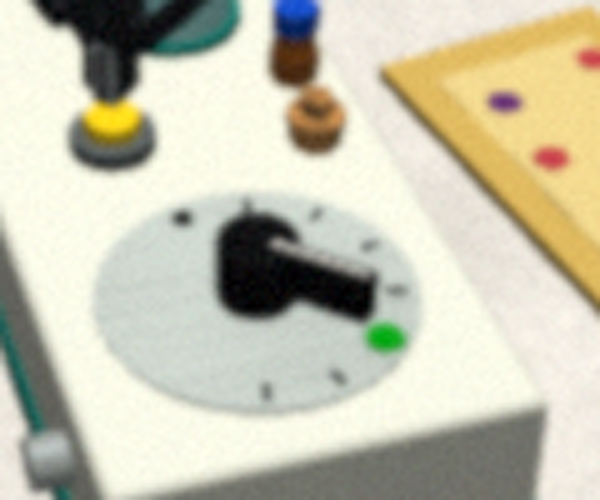

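View pics/zt16.png

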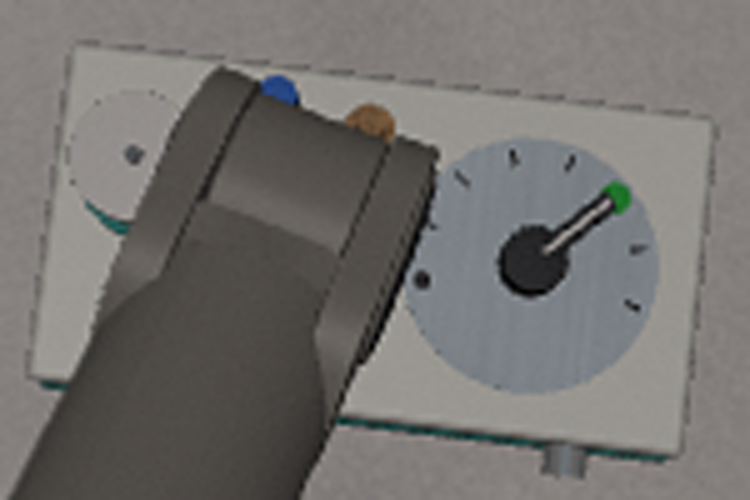

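Request:
move_arm --motion '[[[0.002,0,0,0,0,0,0],[0.004,0,0,0,0,0,0],[0.005,0,0,0,0,0,0],[0.005,0,0,0,0,0,0]]]'

```text
clock: 11.55
tool_pos: [538.3, 90.1, 123.4]
tcp_rot: [[-0.0, 0.758, 0.652], [-0.0, 0.652, -0.758], [-1.0, -0.0, -0.0]]
contact_force: [-0.4, -0.0, 0.0]
gripper_width: 0.1
```

Request:
move_arm --motion '[[[0.002,0,0,0,0,0,0],[0.003,0,0,0,0,0,0],[0.004,0,0,0,0,0,0],[0.004,0,0,0,0,0,0]]]'

```text
clock: 11.95
tool_pos: [538.3, 90.1, 119.5]
tcp_rot: [[-0.0, 0.758, 0.652], [-0.0, 0.652, -0.758], [-1.0, -0.0, -0.0]]
contact_force: [-0.5, 0.1, 0.1]
gripper_width: 0.1
```

```bash
python3 -c "
from h import *
look('s17.png')"
```

```text
t 11.95 pos [538.3  90.1 119.5] az -49.3 rho -118.0 n 80.7 F tool [-0.1 -0.3 -0.4] Tw [-0.035  0.031  0.   ]
```

View pics/zs17.png

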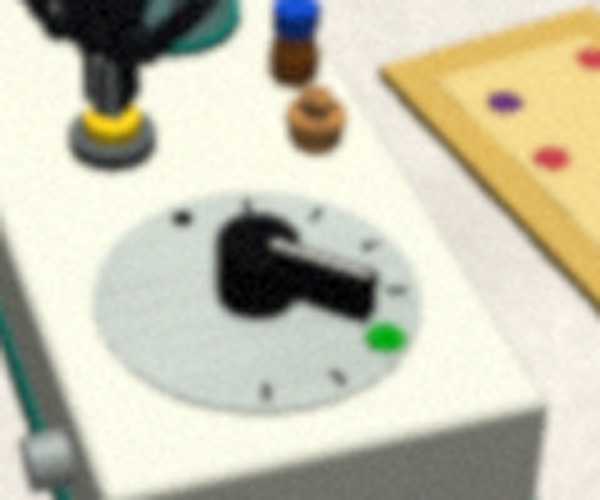

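Request:
move_arm --motion '[[[0.001,0,0,0,0,0,0],[0.002,0,0,0,0,0,0],[0.003,0,0,0,0,0,0],[0.004,0,0,0,0,0,0]]]'

```text
clock: 12.4
tool_pos: [538.3, 90.1, 115.5]
tcp_rot: [[-0.0, 0.758, 0.652], [-0.0, 0.652, -0.758], [-1.0, -0.0, -0.0]]
contact_force: [-0.4, -0.1, -0.2]
gripper_width: 0.3
```

Request:
move_arm --motion '[[[0.001,0,0,0,0,0,0],[0.002,0,0,0,0,0,0],[0.003,0,0,0,0,0,0],[0.003,0,0,0,0,0,0]]]'

```text
clock: 12.8
tool_pos: [538.3, 90.1, 112.6]
tcp_rot: [[-0.0, 0.758, 0.652], [0.0, 0.652, -0.758], [-1.0, -0.0, -0.0]]
contact_force: [-1.2, -0.1, 2.7]
gripper_width: -0.1
```

```bash
python3 -c "
from h import *
look('s18.png')"
```

```text
t 12.8 pos [538.3  90.1 112.6] az -49.3 rho -118.0 n 80.8 F tool [-2.7 -0.9 -0.7] Tw [ 0.025  0.189 -0.061]
```

View pics/zs18.png

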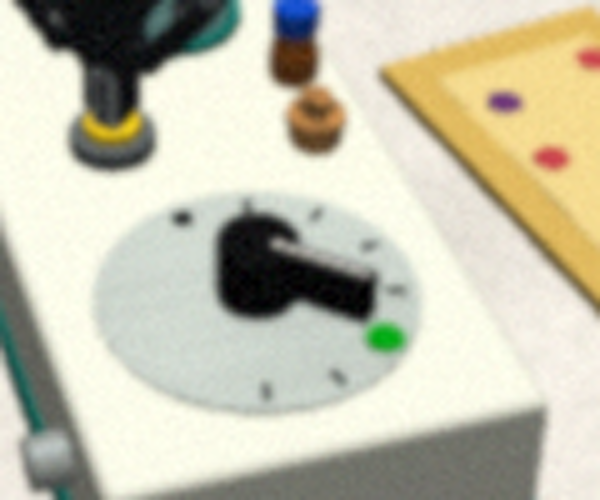

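Request:
move_arm --motion '[[[0.001,0,0,0,0,0,0],[0.002,0,0,0,0,0,0],[0.003,0,0,0,0,0,0],[0.004,0,0,0,0,0,0]]]'

```text
clock: 13.25
tool_pos: [538.5, 90.1, 109.0]
tcp_rot: [[0.0, 0.758, 0.652], [0.0, 0.652, -0.758], [-1.0, 0.0, -0.0]]
contact_force: [-9.2, 0.4, 29.2]
gripper_width: -0.0
```

Request:
move_arm --motion '[[[0.001,0,0,0,0,0,0],[0.001,0,0,0,0,0,0]]]'

```text
clock: 13.45
tool_pos: [538.6, 90.1, 108.8]
tcp_rot: [[0.0, 0.759, 0.651], [0.002, 0.651, -0.759], [-1.0, 0.001, -0.001]]
contact_force: [-11.9, 0.5, 36.1]
gripper_width: -0.3
```

```bash
python3 -c "
from h import *
look('s19.png')"
```

```text
t 13.45 pos [538.6  90.1 108.8] az -49.3 rho -117.8 n 80.9 F tool [-36.1  -8.7  -8.2] Tw [-0.009  2.136 -1.932]
```

View pics/zs19.png

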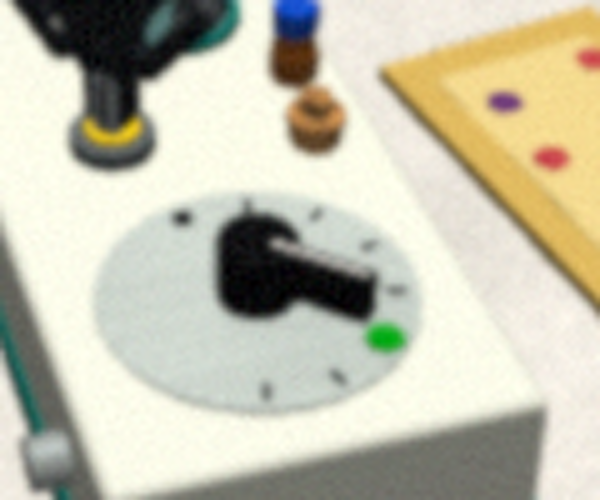

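Request:
move_arm --motion '[[[-0.004,0,0,0,0,0,0],[-0.012,0,0,0,0,0,0],[-0.04,0,0,0,0,0,0],[-0.08,0,0,0,0,0,0],[-0.12,0,0,0,0,0,0]]]'

```text
clock: 14.0
tool_pos: [537.9, 89.8, 228.8]
tcp_rot: [[-0.001, 0.759, 0.651], [-0.001, 0.651, -0.759], [-1.0, -0.001, 0.0]]
contact_force: [0.9, 1.6, -0.2]
gripper_width: -0.1
```

Request:
move_arm --motion '[[[-0.04,-0.03,0,0,0,0,0],[-0.05,-0.06,0,0,0,0,0],[-0.05,-0.09,0,0,0,0,0],[-0.05,-0.09,0,0,0,0,0],[-0.05,-0.09,0,0,0,0,0]]]'

```text
clock: 14.5
tool_pos: [469.2, 30.2, 277.3]
tcp_rot: [[-0.001, 0.759, 0.651], [0.008, 0.651, -0.759], [-1.0, 0.004, -0.006]]
contact_force: [-0.3, 0.2, 0.0]
gripper_width: -0.0
```

```bash
python3 -c "
from h import *
look('s20.png');print(robot.observe()['dq'].round(3))
t=grab('top','t20.png')
cv2.imwrite('pics/zt20.png',cv2.resize(t['pixels'][155:255,210:360,::-1],None,fx=5,fy=5,interpolation=cv2.INTER_CUBIC))"
```

```text
t 14.5 pos [469.2  30.2 277.3] az -49.4 rho -117.6 n -10.9 F tool [-0.  -0.1 -0.3] Tw [-0.004  0.008 -0.045]
[ 0.024  0.121 -0.015 -0.025 -0.085 -0.     0.071]
```

View pics/zs20.png

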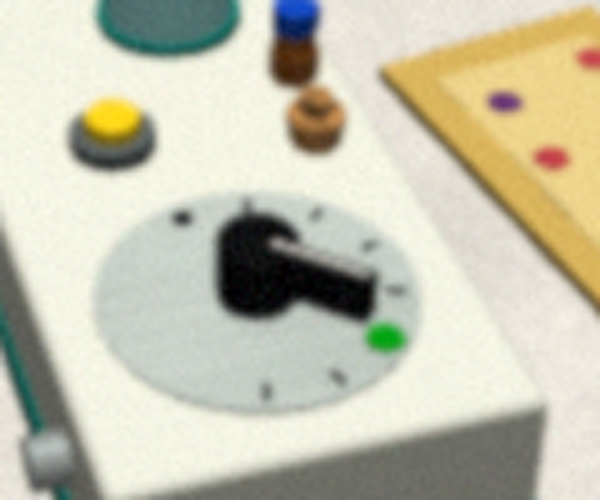

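View pics/t20.png

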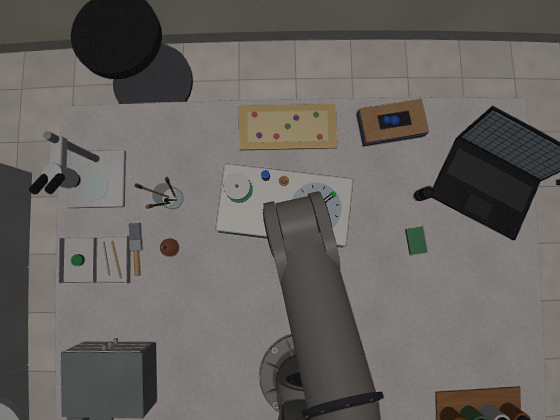

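View pics/s20.png

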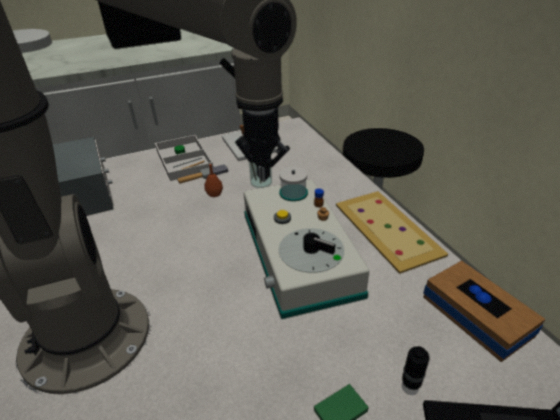

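Request:
move_arm --motion '[[[0,0,0,0,0,0,0],[0,0,0,0,0,0,0],[0,0,0,0,0,0,0]]]'

```text
clock: 14.9
tool_pos: [470.3, 31.5, 277.6]
tcp_rot: [[-0.0, 0.759, 0.651], [-0.003, 0.651, -0.759], [-1.0, -0.002, 0.003]]
contact_force: [0.5, -0.8, -1.2]
gripper_width: 0.1
```

```bash
python3 -c "
from h import *
s=robot.observe();print(s['clock'],abs(s['dq']).max(),s['contact_force'].round(1));print(robot.hand_in())"
```

```text
14.9 0.012855452499302464 [ 0.5 -0.8 -1.2]
the job is handed in; nothing more can be done
None
```

I pushed the selector with the closed fingertip, one click at a time, from off to the fifth click. I then pressed the start button once and lifted clear, and handed the job in at 14.9 s.

**Selector:** Both views show the handle on the green dot. The side view showed each click in turn, with nothing pinched and no sign of going past.

**Start button:** The tip first read force at 2.7 N, then the button stopped hard after about 6 mm of travel in all, at about 36 N. That is well above the 5 N needed, but under the limits. The last side picture shows the button back up.

**Other things:** In the last pictures everything in view stands where it did, including the jar on the unit. The gripper hides part of the beaker in the side view, but the top view shows it in place. The arm is still and touching nothing; the force reading is within its noise of about 1 N.

**Disagreement:** The fingertips met the button with the TCP about 20 mm lower than the stated 14 mm overhang implies. I went by contact force and the pictures instead.

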